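Seat the hexagonal ink pot in its desk stand

TASK

Tidy the calligraphy desk: slide the red cover of the wooden desk stand fully open, then pick up the hexagonal blue ink pot and settle it upright into the six-sided pocket of the yellow collar, feeling and shuffling gently until it has dropped fully home, and let go of it. Keep the pot upright, never bear on the stand with it harder than about 20 N, and leave the palette, brush, ink bottle and paperweight where they are.

Things in the scene. Friction and masses are not known exactly. Their poses are not given: they have to be found in the camera images.
- ink_pot: Closed hexagonal ink pot, blue glazed ceramic, 40 mm across flats (46 mm across corners), straight-sided and 66 mm high, with a round black lid 33 mm across and 5 mm high on top (71 mm in all), 110 to 220 g, loose. Origin: centre of its underside; z up; two opposite flats face its own +x and -x, the others lie every 60 degrees. It stands upright on the desk at the start; it fits its pocket in any of the six turns.
- stand: Fixed wooden desk stand, 110 mm (own x) by 210 mm (own y) with an 8 mm thick deck and two wooden rails, 7 mm wide, along its long edges, their tops 28 mm above the desk. Origin: centre of its underside, on the desk; its y axis is the direction in which the cover opens. It carries the yellow collar and the red cover. The collar stands on the grey foam pad, which yields 1 mm per 6 N pressed down, at most 3 mm, and springs back; nothing else gives.
- pocket (a point): Nominal centre of the pocket's floor (a grey foam pad on the deck, top 12 mm above the desk), on the stand's x = 0, 50 mm to the -y side of its origin. The collar was set by hand: its real centre lies up to 5 mm off along the stand's x and up to 5 mm along its y, and it is turned up to 3 degrees, which no reading shows; it stays put sideways. The closed cover hides it.
- cover (a joint): Travel in m of the red cover along the stand's +y: 0 to 0.010 at the start (closed, over the pocket), 0.080 at its stop (fully open). About 2 N of friction; stays where left. Plate 108 mm (stand x) by 80 mm (stand y), 4 mm thick, top 32.5 mm above the desk, does not lift off.
- cover_tab (a point): Centre of the top of the cover's upright white tab, 62.5 mm above the desk; the tab is 34 mm wide along the stand's x, 14 mm thick along the stand's y and stands 30 mm up from the cover. It moves with the cover, along the stand's y.
- palette: White ceramic flower-shaped palette of six small round wells, 94 mm across, 12 mm high, loose; origin under its centre. Bystander.
- writing_brush: Dark writing brush, 226 mm long, 16 mm thick, lying on the desk, loose; origin under its middle, its own x along the shaft towards the bristles. Bystander.
- ink_bottle: Small black ink bottle with green cap, 44 mm across, 75 mm high, loose; origin under its centre. Bystander.
- paperweight: Brass bar paperweight, 30 by 160 by 16 mm, long along its own y, loose; origin under its centre. Bystander.
- mouth (a point): Nominal centre of the pocket's mouth, 14 mm above point pocket (same error). Yellow collar: six walls 11 mm thick, 14 mm high, rim 26 mm above the desk, around a six-sided pocket 44 mm across flats, 14 mm deep, no chamfer; flats face the stand's +x, -x and every 60 degrees. A pot set off-centre on the rim bears on the side towards which it is off.
Things that resemble listed ones, but are neither listed nor needed, are in the scene too. Of the things that look like the ink_pot, the smaller one is meant. What is shaped like the stand but pink is not meant.

How it is judged:
By the outcome, as a careful person would: the job done as asked, in the order asked, and still so for the second after the job is handed in, with the robot touching nothing.
It also fails if it takes over 72 s, if anything falls off the work surface, if the arm or the gripper's body presses on something with over 40 N, if the wrist force passes 120 N, or if a joint passes its speed limit or range.

ROBOT

A 6-joint arm with a two-finger parallel gripper is mounted at the origin on the work surface. World frame = base frame: x ahead of the robot, y to its left, z up, the work surface at z = 0. Lengths are in mm, angles in rad, forces in N, time in s.
With the tool pointing down it reaches from about 350 to 775 mm from the base axis. Payload 7.3 kg.
Tool frame: the origin (TCP) lies on the centre line of the jaws, within the pads' length; the fingertips stand 17 mm ahead of it and the grasp point (between the pads) lies 2 mm behind it; z points along the fingers, y is the line along which they close (so a half turn about z gives the same grasp; the last joint's range is limited). The gripper opens to 92 mm and grips with 3 to 60 N. Pads are 19 mm wide; open, the fingers measure 130 mm over their backs; the gripper's body (75 mm by 190 mm) begins 47 mm behind the grasp point.
Start: joints at [1.07, 0.342, 1.524, -0, 1.275, -0.146], TCP at [182.372, 492.325, 243.741] pointing down, gripper open.
Joint ranges: [-2.53, 2.53], [-0.77, 2.02], [0.04, 2.7], [-1, 4.14], [0.28, 2.66], [-3.11, 3.11]. Speed limits (rad/s): [2.57, 2.57, 3.14, 3.14, 3.14, 3.14].

INTERFACE

Orientations are given as [roll, pitch, yaw] about the fixed x, y, z axes, in that order (R = Rz(yaw) Ry(pitch) Rx(roll)).
In Python, from plant import bot gives the robot as it stands. The module is installed in compiled form; this text tells all that it offers.
- The arm moves only by the shell command python3 -m pendant 'ROWS'. ROWS is JSON, a list of rows, each a list of 3 entries, a list of its own where there are three numbers: the shift along the world's x, y, z as a fraction of full scale, then the turn, a rotation vector about the world's x, y, z as a fraction of full scale, then the opening, from -1 (shut) to 1 (fully open), so that 0 is half open. In form: [[[tx, ty, tz], [rx, ry, rz], claw], ...]. A call has exactly 10 rows; each row shifts and turns the commanded pose from where the row before left it; what a row does not reach is not made up. Full scale, the value 1, is 30 mm for a shift and 0.12 rad for a turn. A row lasts 1/12 s, in which the tool goes at most 41.7 mm and 7.16 degrees, less where a joint would pass 70% of its speed; a pose out of reach is approached as far as the arm can. A call with a number of a shift or a turn outside -1 to 1 is refused whole. A call with a gripper value outside its range is refused whole. The fingers move at their own pace and stop on an object; the grip force is fixed at half the most. Time passes only in rows, so rows that do not move let the fingers close, or fill a call up. It gives the time, the measured TCP pose, the force, the opening and the grip force at its end, in the units of the state.
- bot.get_obs(): the state, without advancing time (a new reading comes with each control period).
- bot.capture(name): name is "side" or "top" or "wrist"; returns the picture (480x640x3 uint8, blue, green, red); there is no depth.
- bot.camera_params(name): a dict with "fovy" (degrees; the focal length in pixels is half the picture's height over the tangent of half this angle, whatever the lens; pixels are square), "cx", "cy" (the principal point, pixels), "distortion" ([k1, k2, p1, p2, k3] as OpenCV has them; the pictures are not rectified), "camera_from_world" (4x4, takes a point from world to camera coordinates). Camera axes: x right, y down, z forward; pixel columns grow to the right and rows downward; lengths in mm; the calibration is good to about 2 mm. A picture is of the moment at which its call begins: read the wrist's pose just before it. camera_params takes no time and is no camera call; for the wrist camera it gives the pose at the moment of the call.
- bot.close_job(): hands the job in; it is judged then, once.
The state is a dict: "time": time; "joint_positions": joint angles; "dq": joint speeds; "tau": joint torques, N m; "tool_pos": TCP position; "tcp_rot": TCP orientation; "contact_force": force on the tool from outside, world axes, zero at the start; "moment": the same for the moment, N m; "grip_width": finger opening in mm; "finger_force": force on a finger pad.
Only numpy, scipy, OpenCV 4.12 (cv2) and the standard library are available. Lean on these libraries where they do the work, as an engineer would, in place of code of your own. Each camera call takes 0.05 s, during which the arm holds its last target. There are 200 camera calls.

## Working session

There is one attempt and no reset: what is moved stays moved. The work goes in short steps, Python scripts to look and compute and a shell command to move; the robot and the scene stay as the last step left them, time stands still between calls to the robot, and variables do not carry over. Pictures are saved under pics/ and viewed, at most 10 in all, crops included, and the job is handed in when it is done.

```bash
mkdir -p pics
cat > h.py <<'E'
import numpy as np, cv2
from plant import bot
def K(p):
    f=240/np.tan(np.radians(p["fovy"])/2); return np.array([[f,0,p["cx"]],[0,f,p["cy"]],[0,0,1.]])
def ray(p,uv):
    uv=np.array(uv,float).reshape(-1,1,2)
    n=cv2.undistortPoints(uv,K(p),np.array(p["distortion"],float)).reshape(-1,2)
    T=np.array(p["camera_from_world"]);R=T[:3,:3];c=-R.T@T[:3,3]
    d=np.c_[n,np.ones(len(n))]@R
    return c,d
def plane(p,uv,z):
    c,d=ray(p,uv); return c+d*((z-c[2])/d[:,2])[:,None]
def proj(p,X):
    T=np.array(p["camera_from_world"]);r,_=cv2.Rodrigues(T[:3,:3])
    return cv2.projectPoints(np.array(X,float).reshape(-1,1,3),r,T[:3,3],K(p),np.array(p["distortion"],float))[0].reshape(-1,2)
E
python3 - <<'E'
from h import *
for n in("top","side"):
    cv2.imwrite(f"pics/{n}0.png",bot.capture(n)); p=bot.camera_params(n); T=np.array(p["camera_from_world"]);print(n,p["fovy"],-T[:3,:3].T@T[:3,3])
print(bot.get_obs())
E
```

```text
top 46.982945698287864 [ 302.96135488 -114.08891087 1289.5475646 ]
side 45.7937208330717 [ 145.32707954 -970.38670471  953.07800983]
{'time': 0.1, 'joint_positions': array([ 1.06999240e+00,  3.42652759e-01,  1.52490081e+00, -8.37852669e-06,
        1.27536894e+00, -1.46027986e-01]), 'dq': array([ 0.00067766, -0.00311112, -0.00257161,  0.0005623 , -0.00039114,
        0.00185978]), 'tau': array([ 1.25635561e-03, -4.32003236e+01, -2.44696265e+01,  7.18443585e-02,
        5.24819177e-02, -3.91360459e-05]), 'tool_pos': array([182.21358144, 492.02159071, 243.12179872]), 'tcp_rot': array([-3.14027578e+00, -1.85580045e-04,  2.78681903e+00]), 'contact_force': array([ 0.78401822,  0.38713181, -0.76866453]), 'moment': array([-0.00456366, -0.00318715,  0.01751525]), 'finger_force': 0.0, 'grip_width': 91.6842104345454}
```

View pics/top0.png

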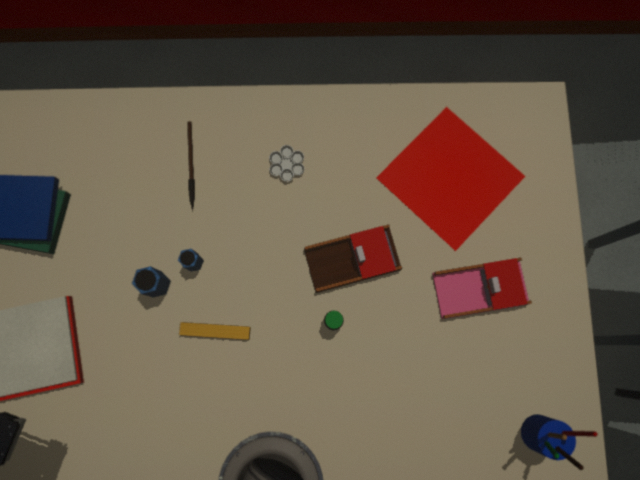

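View pics/side0.png

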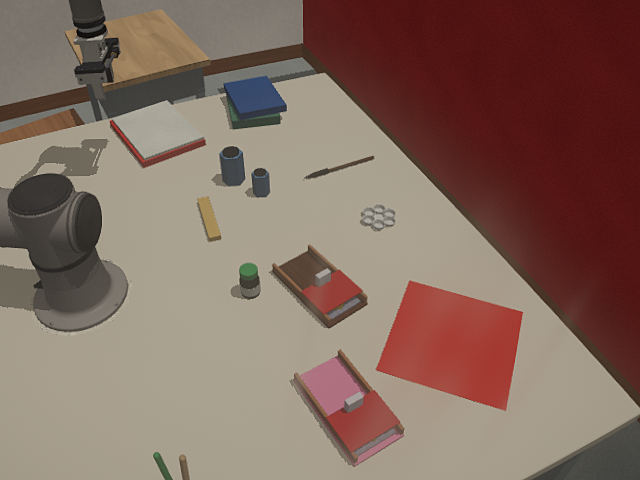

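The top view has image right as world −y. The brown stand is at (353,259) with its red cover on the right and the tab at (361,253). The small pot is at (190,260), the bottle at (333,320), the palette at (287,164), the brush at (191,165) and the paperweight at (215,331). In the side view the small pot is at (261,182) and the tab at (322,277).

Run:
```python
from h import *
im=cv2.imread("pics/top0.png");p=bot.camera_params("top")
sd=cv2.imread("pics/side0.png");q=bot.camera_params("side")
def mask(im,lo,hi,roi):
    h=cv2.cvtColor(im,cv2.COLOR_BGR2HSV);m=cv2.inRange(h,np.array(lo),np.array(hi))
    z=np.zeros_like(m);x0,y0,x1,y1=roi;z[y0:y1,x0:x1]=m[y0:y1,x0:x1];return z
def big(m): return max(cv2.findContours(m,0,2)[0],key=cv2.contourArea)
def rect(p,c,z):
    P=plane(p,c.reshape(-1,2),z)[:,:2].astype(np.float32);return cv2.minAreaRect(P)
h=cv2.cvtColor(im,cv2.COLOR_BGR2HSV)
print("desk",h[300,300],"pad",h[262,330],"tab",h[253,361],"red",h[255,380],"lid",h[260,192],"pot",h[262,183],"rail",h[245,320])
# stand: not desk
m=cv2.bitwise_not(mask(im,[8,20,110],[30,140,255],[0,0,640,480]));z=np.zeros_like(m);z[215:305,295:410]=m[215:305,295:410]
c=big(z);print("stand",rect(p,c,28))
r=mask(im,[0,180,120],[6,255,255],[340,220,405,290])|mask(im,[174,180,120],[180,255,255],[340,220,405,290])
c=big(r);print("cover",rect(p,c,32.5))
t=mask(im,[0,0,130],[180,70,255],[352,240,372,268]);c=big(t);M=cv2.moments(c);u=(M["m10"]/M["m00"],M["m01"]/M["m00"]);print("tab",cv2.contourArea(c),u,plane(p,u,62.5),rect(p,c,62.5))
t=mask(sd,[0,0,130],[180,60,255],[310,265,335,290]);c=big(t);print("tabside",cv2.contourArea(c),cv2.boundingRect(c))
def lid(im,p,roi):
    g=mask(im,[0,0,0],[180,255,45],roi);c=big(g);M=cv2.moments(c);u=(M["m10"]/M["m00"],M["m01"]/M["m00"]);e=rect(p,c,71);print("lid",u,plane(p,u,71),e)
lid(im,p,[175,245,207,275]);lid(sd,q,[250,165,272,180])
a=np.hstack([cv2.resize(im[240:280,165:215],None,fx=8,fy=8,interpolation=0),cv2.resize(im[240:280,340:390],None,fx=8,fy=8,interpolation=0)])
b=np.hstack([cv2.resize(sd[160:200,240:290],None,fx=8,fy=8,interpolation=0),cv2.resize(sd[260:300,300:350],None,fx=8,fy=8,interpolation=0)])
cv2.imwrite("pics/c1.png",cv2.resize(np.vstack([a,b]),None,fx=.9,fy=.9))
```

```text
desk [ 21  65 134] pad [ 12 165  48] tab [ 13  26 135] red [  2 218 124] lid [20 51 30] pot [30 26 29] rail [ 12 166  63]
stand ((493.7303161621094, -190.343505859375), (119.39273834228516, 211.27296447753906), 14.023275375366211)
cover ((511.27392578125, -238.21340942382812), (103.29316711425781, 74.91146087646484), 14.009488105773926)
tab 31.5 (360.59259259259255, 252.24338624338623) [[ 504.60859071 -208.45783563   62.5       ]] ((504.2524719238281, -208.90708923339844), (27.23197364807129, 8.608543395996094), 16.372323989868164)
tabside 60.5 (316, 268, 15, 11)
lid (186.84283903675538, 257.60076045627375) [[498.51360313 180.27218051  71.        ]] ((499.3392028808594, 180.50379943847656), (29.23941421508789, 29.53406524658203), 45.47773361206055)Traceback (most recent call last):
  File "<stdin>", line 21, in <module>
  File "<stdin>", line 20, in lid
ZeroDivisionError: float division by zero
```

```bash
python3 -m pendant '[[[0.97,-0.97,0],[0,0,-0.81],1],[[0.97,-0.97,0],[0,0,-0.81],1],[[0.97,-0.97,0],[0,0,-0.81],1],[[0.97,-0.97,0],[0,0,-0.81],1],[[0.97,-0.97,0],[0,0,-0.81],1],[[0.97,-0.97,0],[0,0,-0.81],1],[[0.97,-0.97,0],[0,0,-0.81],1],[[0.97,-0.97,0],[0,0,-0.81],1],[[0.97,-0.97,0],[0,0,-0.81],1],[[0.4,-0.4,0],[0,0,-0.81],1]]'
python3 - <<'E'
from h import *
p=bot.camera_params("wrist");o=bot.get_obs();im=bot.capture("wrist");cv2.imwrite("pics/w1.png",im)
T=np.array(p["camera_from_world"]);print(-T[:3,:3].T@T[:3,3],T[2,:3],o["tool_pos"],o["tcp_rot"],np.abs(o["dq"]).max())
import json;np.save("w1.npy",T)
E
```

```text
time: 0.93
tool_pos: [459.1, 214.9, 243.4]
tcp_rot: [3.141, 0.001, 1.807]
contact_force: [-0.1, -0.1, 0.3]
grip_width: 91.9
finger_force: 0.0
[441.18337624 286.89328669 384.46876032] [ 0.06731046 -0.27497534 -0.95909221] [459.10268193 214.85182647 243.37051577] [3.14111090e+00 1.41910643e-03 1.80684067e+00] 0.8584547142950191
```

View pics/w1.png

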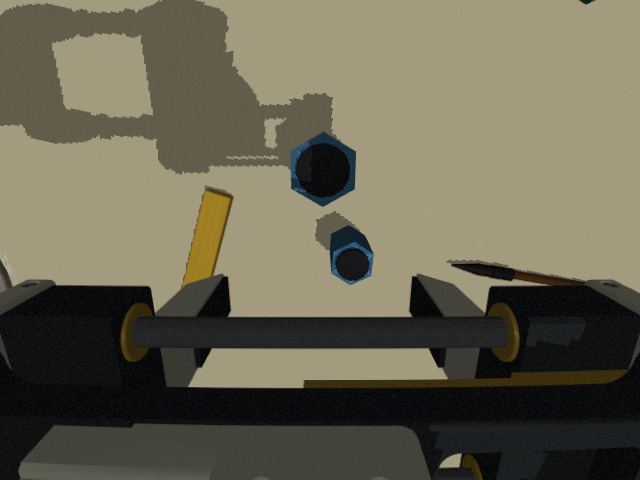

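The wrist view shows the small pot with its hexagonal top and lid at (352,263). The larger decoy is at (323,170), and both are clear of the brush and paperweight.

Run:
```python
from h import *
p=bot.camera_params("wrist");p["camera_from_world"]=np.load("w1.npy")
im=cv2.imread("pics/w1.png");h=cv2.cvtColor(im,cv2.COLOR_BGR2HSV)
roi=np.zeros(im.shape[:2],np.uint8);roi[222:288,322:382]=255
blue=cv2.inRange(h,np.array([95,60,60]),np.array([125,255,255]))&roi
print(np.bincount((h[:,:,2][(roi>0)&(h[:,:,0]>95)&(h[:,:,0]<125)&(h[:,:,1]>60)])//10))
for th in (70,85,100):
    b=cv2.inRange(h,np.array([95,60,th]),np.array([125,255,255]))&roi
    cs=cv2.findContours(b,0,1)[0];c=cv2.convexHull(max(cs,key=len))
    P=plane(p,c.reshape(-1,2),66)[:,:2].astype(np.float32)
    ap=cv2.minEnclosingCircle(P); 
    w=[]
    for a in np.radians(np.arange(0,180,2)):
        s=P@np.array([np.cos(a),np.sin(a)],np.float32);w.append(s.max()-s.min())
    w=np.array(w);w3=(w[:30]+w[30:60]+w[60:])/3
    print(th,len(P),ap,"flat dir deg",2*w3.argmin(),w3.min(),w3.max())
lid=cv2.inRange(h,np.array([0,0,0]),np.array([180,255,45]))&roi
c=max(cv2.findContours(lid,0,1)[0],key=cv2.contourArea);P=plane(p,c.reshape(-1,2),71)[:,:2].astype(np.float32);print("lid",cv2.minEnclosingCircle(P))
```

```text
[  5  12  31  47 593  18  62  32  12  15  59 207  43  22  18  12   7]
70 19 ((500.9216003417969, 177.416259765625), 22.720104217529297) flat dir deg 10 40.078487 45.008755
85 20 ((501.278076171875, 177.27330017089844), 22.531911849975586) flat dir deg 10 39.7536 44.814175
100 20 ((501.4377136230469, 177.14260864257812), 22.49165916442871) flat dir deg 10 39.577282 44.715565
lid ((500.3178405761719, 177.9232940673828), 16.84294319152832)
```

```bash
python3 -m pendant '[[[0.4,-1,0],[0,0,0],-1],[[0.2,-1,0],[0,0,0],-1],[[0.2,-1,0],[0,0,0],-1],[[0.2,-1,0],[0,0,0],-1],[[0.2,-1,0],[0,0,0],-1],[[0.2,-1,0],[0,0,0],-1],[[0.1,-1,0],[0,0,0],-1],[[0.1,-1,0],[0,0,0],-1],[[0.1,-1,0],[0,0,0],-1],[[0,-1,0],[0,0,0],-1]]'; python3 -m pendant '[[[0,-1,0],[0,0,0],-1],[[0,-1,0],[0,0,0],-1],[[0,-1,0],[0,0,0],-1],[[0,-0.5,0],[0,0,0],-1],[[0,-0.2,0],[0,0,0],-1],[[0,0,0],[0,0,0],-1],[[0,0,0],[0,0,0],-1],[[0,0,0],[0,0,0],-1],[[0,0,0],[0,0,0],-1],[[0,0,0],[0,0,0],-1]]'
python3 - <<'E'
from h import *
p=bot.camera_params("wrist");cv2.imwrite("pics/w2.png",bot.capture("wrist"));np.save("w2.npy",p["camera_from_world"])
E
```

```text
time: 1.82
tool_pos: [507.2, -82.5, 243.4]
tcp_rot: [-3.141, -0.0, 1.816]
contact_force: [0.6, 1.0, 0.8]
grip_width: 29.9
finger_force: 0.0
time: 2.65
tool_pos: [507.4, -191.4, 243.9]
tcp_rot: [3.141, -0.0, 1.816]
contact_force: [-0.4, 0.2, -0.7]
grip_width: 0.3
finger_force: 0.0
```

View pics/w2.png

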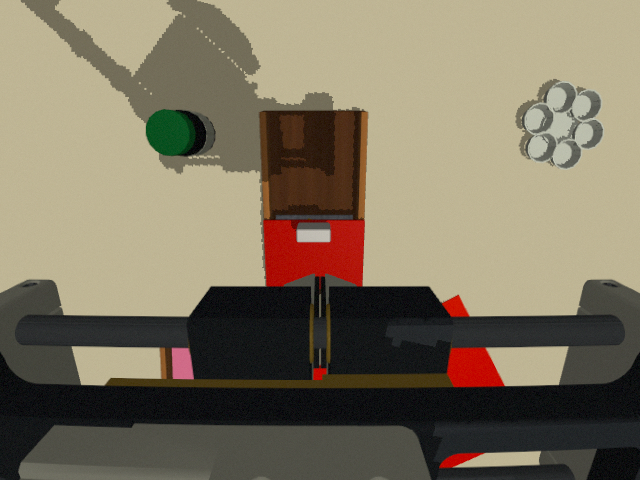

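The wrist view over the stand shows the tab top at about (314,236). The far rail ends are at (263,111) and (366,111), and the cover's front edge is at row 219.

Run:
```python
from h import *
p=bot.camera_params("wrist");p["camera_from_world"]=np.load("w2.npy")
im=cv2.imread("pics/w2.png");h=cv2.cvtColor(im,cv2.COLOR_BGR2HSV)
t=np.zeros(im.shape[:2],np.uint8);t[215:255,285:345]=cv2.inRange(h,np.array([0,0,150]),np.array([180,60,255]))[215:255,285:345]
c=max(cv2.findContours(t,0,1)[0],key=cv2.contourArea);print(cv2.boundingRect(c));print("tab",cv2.minAreaRect(plane(p,c.reshape(-1,2),62.5)[:,:2].astype(np.float32)))
r=np.zeros_like(t);r[200:290,250:380]=(cv2.inRange(h,np.array([0,200,90]),np.array([8,255,255]))|cv2.inRange(h,np.array([172,200,90]),np.array([180,255,255])))[200:290,250:380]
c=max(cv2.findContours(r,0,1)[0],key=cv2.contourArea)[:,0]
for lab,x in (("L",c[c[:,0]<285]),("R",c[c[:,0]>345])):
    x=x[(x[:,1]>224)&(x[:,1]<270)];P=plane(p,x,32.5)[:,:2];l=cv2.fitLine(P.astype(np.float32),2,0,.01,.01).ravel();print(lab,l,np.degrees(np.arctan2(-l[0],l[1])))
print("corners",plane(p,[[265,219],[365,219]],32.5)[:,:2],"rail ends",plane(p,[[261,111],[367,111]],28)[:,:2])
```

```text
(297, 230, 33, 12)
tab ((505.4323425292969, -211.13006591796875), (31.558683395385742, 11.23373794555664), 14.132027626037598)
L [ 2.4413066e-01 -9.6974236e-01  4.5937134e+02 -2.4513184e+02] -165.86952
R [ 2.4825682e-01 -9.6869427e-01  5.6214636e+02 -2.1925414e+02] -165.62561
corners [[ 453.35771132 -214.34935443]
 [ 556.03246821 -188.50197169]] rail ends [[ 426.7988799  -109.18730589]
 [ 528.31375567  -83.65593253]]
```

```bash
python3 -m pendant '[[[0.1,-0.85,0],[0,0,0],-1],[[0.1,-0.85,0],[0,0,0],-1],[[0,0,-1],[0,0,0],-1],[[0,0,-1],[0,0,0],-1],[[0,0,-1],[0,0,0],-1],[[0,0,-1],[0,0,0],-1],[[0,0,-1],[0,0,0],-1],[[0,0,-0.8],[0,0,0],-1],[[0,0,-0.37],[0,0,0],-1],[[0,0,0],[0,0,0],-1]]'; python3 -m pendant '[[[0,0,0],[0,0,0],-1],[[-0.05,0.2,0],[0,0,0],-1],[[-0.05,0.2,0],[0,0,0],-1],[[-0.07,0.29,0],[0,0,0],-1],[[-0.07,0.29,0],[0,0,0],-1],[[-0.07,0.29,0],[0,0,0],-1],[[-0.07,0.29,0],[0,0,0],-1],[[-0.07,0.29,0],[0,0,0],-1],[[-0.07,0.29,0],[0,0,0],-1],[[0,0,0],[0,0,0],-1]]'
```

```text
time: 3.53
tool_pos: [512.0, -242.4, 56.3]
tcp_rot: [-3.138, -0.004, 1.815]
contact_force: [-0.9, -0.1, 0.5]
grip_width: 0.6
finger_force: 0.0
time: 4.37
tool_pos: [496.9, -177.1, 58.5]
tcp_rot: [-3.141, -0.002, 1.816]
contact_force: [0.4, -0.6, 0.5]
grip_width: 0.4
finger_force: 0.0
```

```bash
python3 -m pendant '[[[-0.04,0.16,0],[0,0,0],-1],[[-0.04,0.16,0],[0,0,0],-1],[[-0.04,0.16,0],[0,0,0],-1],[[0,0,0],[0,0,0],-1],[[0,0,0],[0,0,0],-1],[[0,0,0],[0,0,0],-1],[[0,0,0],[0,0,0],-1],[[0,0,0],[0,0,0],-1],[[0,0,0],[0,0,0],-1],[[0,0,0],[0,0,0],-1]]'; python3 -m pendant '[[[-0.02,0.08,0],[0,0,0],-1],[[-0.02,0.08,0],[0,0,0],-1],[[0,0,0],[0,0,0],-1],[[0,0,0],[0,0,0],-1],[[0,0,0],[0,0,0],-1],[[0,0,0],[0,0,0],-1],[[0,0,0],[0,0,0],-1],[[0,0,0],[0,0,0],-1],[[0,0,0],[0,0,0],-1],[[0,0,0],[0,0,0],-1]]'
```

```text
time: 5.2
tool_pos: [494.0, -165.0, 58.6]
tcp_rot: [-3.142, -0.0, 1.815]
contact_force: [0.3, -0.7, 0.5]
grip_width: 0.4
finger_force: 0.0
time: 6.03
tool_pos: [492.8, -160.1, 58.6]
tcp_rot: [3.142, -0.0, 1.815]
contact_force: [-0.6, 0.9, 0.4]
grip_width: 0.4
finger_force: 0.0
```

```bash
python3 -m pendant '[[[-0.02,0.08,0],[0,0,0],-1],[[-0.02,0.08,0],[0,0,0],-1],[[-0.02,0.08,0],[0,0,0],-1],[[0,0,0],[0,0,0],-1],[[0,0,0],[0,0,0],-1],[[0,0,0],[0,0,0],-1],[[0,0,0],[0,0,0],-1],[[0,0,0],[0,0,0],-1],[[0,0,0],[0,0,0],-1],[[0,0,0],[0,0,0],-1]]'
python3 - <<'E'
from h import *
im=np.hstack([cv2.resize(bot.capture(n)[y:y+110,x:x+110],(395,395),interpolation=0) for n,x,y in(("side",250,230),("top",300,210))])
cv2.imwrite("pics/s1.png",im)
E
```

```text
time: 6.87
tool_pos: [491.1, -152.9, 58.6]
tcp_rot: [3.142, -0.0, 1.815]
contact_force: [-0.1, 0.6, -0.4]
grip_width: 0.6
finger_force: 0.0
```

View pics/s1.png

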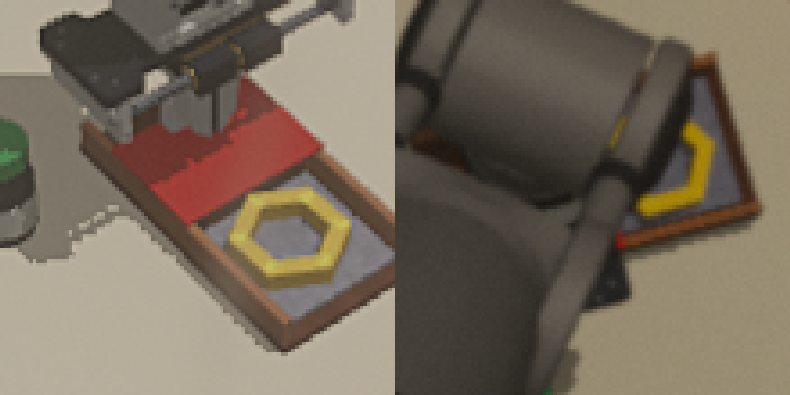

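The side view shows the cover mostly open, with the yellow collar uncovered. I'll push on until I feel the stop.

```bash
python3 -m pendant '[[[-0.02,0.06,0],[0,0,0],-1],[[-0.02,0.06,0],[0,0,0],-1],[[0,0,0],[0,0,0],-1],[[0,0,0],[0,0,0],-1],[[0,0,0],[0,0,0],-1],[[0,0,0],[0,0,0],-1],[[0,0,0],[0,0,0],-1],[[0,0,0],[0,0,0],-1],[[0,0,0],[0,0,0],-1],[[0,0,0],[0,0,0],-1]]';  python3 -m pendant '[[[-0.02,0.06,0],[0,0,0],-1],[[-0.01,0.04,0],[0,0,0],-1],[[0,0,0],[0,0,0],-1],[[0,0,0],[0,0,0],-1],[[0,0,0],[0,0,0],-1],[[0,0,0],[0,0,0],-1],[[0,0,0],[0,0,0],-1],[[0,0,0],[0,0,0],-1],[[0,0,0],[0,0,0],-1],[[0,0,0],[0,0,0],-1]]'
```

```text
time: 7.8
tool_pos: [490.9, -152.0, 58.8]
tcp_rot: [3.14, 0.005, 1.815]
contact_force: [1.3, -12.6, -6.4]
grip_width: 0.2
finger_force: 6.1
time: 8.63
tool_pos: [490.9, -151.9, 58.9]
tcp_rot: [3.139, 0.01, 1.816]
contact_force: [1.5, -25.6, -11.3]
grip_width: 0.6
finger_force: 12.3
```

```bash
python3 -m pendant '[[[0.08,-0.4,0],[0,0,0],-1],[[0,0,1],[0,0,0],-1],[[0,0,1],[0,0,0],-1],[[0.2,-0.8,0.9],[0,0,0],-1],[[0.2,-0.8,0.9],[0,0,0],-1],[[0.2,-0.8,0.9],[0,0,0],-1],[[0.2,-0.8,0.9],[0,0,0],-1],[[0.2,-0.8,0.4],[0,0,0],-1],[[0.2,-0.8,0],[0,0,0],-1],[[0,0,0],[0,0,0],-1]]'; python3 -m pendant '[[[0,0,0],[0,0,0],-1],[[0,0,0],[0,0,0],-1],[[0,0,0],[0,0,0],-1],[[0,0,0],[0,0,0],-1],[[0,0,0],[0,0,0],-1],[[0,0,0],[0,0,0],-1],[[0,0,0],[0,0,0],-1],[[0,0,0],[0,0,0],-1],[[0,0,0],[0,0,0],-1],[[0,0,0],[0,0,0],-1]]'
python3 - <<'E'
from h import *
p=bot.camera_params("wrist");cv2.imwrite("pics/w3.png",bot.capture("wrist"));np.save("w3.npy",p["camera_from_world"])
E
```

```text
time: 9.47
tool_pos: [527.9, -306.5, 239.3]
tcp_rot: [3.14, 0.003, 1.812]
contact_force: [-0.5, 0.2, -1.0]
grip_width: 0.6
finger_force: 0.0
time: 10.3
tool_pos: [527.4, -302.4, 238.6]
tcp_rot: [3.142, -0.0, 1.815]
contact_force: [0.1, -0.3, 0.5]
grip_width: 0.3
finger_force: 0.0
```

View pics/w3.png

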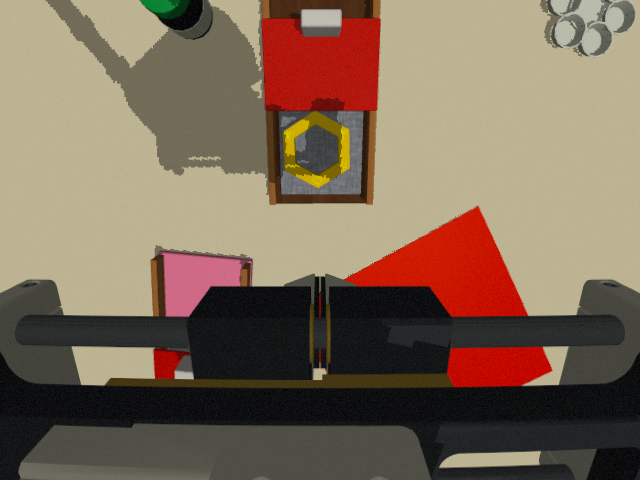

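The wrist view shows the open stand: the collar is at about (317,150), the cover front edge is at row 110 and the tab is at (321,18).

Run:
```python
from h import *
p=bot.camera_params("wrist");p["camera_from_world"]=np.load("w3.npy")
im=cv2.imread("pics/w3.png");h=cv2.cvtColor(im,cv2.COLOR_BGR2HSV)
T=p["camera_from_world"];print("cam",-T[:3,:3].T@T[:3,3])
y=np.zeros(im.shape[:2],np.uint8);y[105:195,278:358]=cv2.inRange(h,np.array([22,150,60]),np.array([36,255,255]))[105:195,278:358]
print(np.bincount(h[:,:,2][y>0]//10))
def hexa(P):
    P=P.astype(np.float32)
    A=np.radians(np.arange(-16,44,1.));w=lambda a:np.ptp(P@np.array([np.cos(a),np.sin(a)]))
    s=[w(a)+w(a+np.pi/3)+w(a+2*np.pi/3) for a in A];a=A[int(np.argmin(s))]
    N=[];m=[];W=[]
    for k in range(3):
        n=np.array([np.cos(a+k*np.pi/3),np.sin(a+k*np.pi/3)]);q=P@n;N.append(n);m.append((q.max()+q.min())/2);W.append(round(float(np.ptp(q)),1))
    c=np.linalg.lstsq(np.array(N),np.array(m),rcond=None)[0]
    return np.degrees(a).round(1),W,c.round(1),(np.array(N)@c-m).round(2)
cs,hi=cv2.findContours(y,cv2.RETR_CCOMP,1)
for c in sorted(cs,key=cv2.contourArea)[-2:]:
    print(cv2.contourArea(c));
    for z in (12,26): print(z,hexa(plane(p,c.reshape(-1,2),z)[:,:2]))
X=np.array([.969,.245]);Y=np.array([-.245,.969])
print("edges rails near end",plane(p,[[269,203],[372,203]],28)[:,:2], "tab",plane(p,[321,22],62.5), "cover front corners",plane(p,[[264,110],[377,110]],32.5)[:,:2])
```

```text
cam [ 508.95749171 -230.64145865  379.86187579]
[  0   0   0   0   0   0   0   9  35  28  60  91 852  31  30  21  34  15
  43  77 809  91]
1665.5
12 (np.float64(16.0), [46.2, 46.4, 46.1], array([ 508.6, -243.2]), array([ 0.05, -0.05,  0.05]))
26 (np.float64(16.0), [44.4, 44.6, 44.4], array([ 508.7, -242.8]), array([ 0.05, -0.05,  0.05]))
3721.0
12 (np.float64(16.0), [68.6, 68.7, 68.9], array([ 508.8, -243.6]), array([ 0.03, -0.03,  0.03]))
26 (np.float64(16.0), [66.0, 66.0, 66.3], array([ 508.8, -243.2]), array([ 0.03, -0.03,  0.03]))
edges rails near end [[ 473.94043262 -307.2087256 ]
 [ 578.13276217 -281.14012557]] tab [[ 487.73887989 -140.35880497   62.5       ]] cover front corners [[ 451.15944166 -218.71527854]
 [ 556.38673842 -192.36830799]]
```

```bash
python3 -m pendant '[[[0,0.7,0],[0,0,0],1],[[0,1,0],[0,0,0],1],[[0,1,0],[0,0,0],1],[[0,1,0],[0,0,0],1],[[0,1,0],[0,0,0],1],[[0,1,0],[0,0,0],1],[[0,1,0],[0,0,0],1],[[0,1,0],[0,0,0],1],[[0,1,0],[0,0,0],1],[[0,1,0],[0,0,0],1]]'; python3 -m pendant '[[[0,1,0],[0,0,0],1],[[0,1,0],[0,0,0],1],[[0,1,0],[0,0,0],1],[[-0.2,0.9,0],[0,0,0],1],[[0,0.4,0],[0,0,0],1],[[0,0,0],[0,0,0],1],[[0,0,0],[0,0,0],1],[[0,0,0],[0,0,0],1],[[0,0,0],[0,0,0],1],[[0,0,0],[0,0,0],1]]'; python3 -m pendant '[[[0,0,0],[0,0,0],1],[[0,0,0],[0,0,0],1],[[0,0,0],[0,0,0],1],[[0,0,0],[0,0,0],1],[[0,0,0],[0,0,0],1],[[0,0,0],[0,0,0],1],[[0,0,0],[0,0,0],1],[[0,0,0],[0,0,0],1],[[0,0,0],[0,0,0],1],[[0,0,0],[0,0,0],1]]'
cat >> h.py <<'E'
def hexa(P):
    P=P.astype(np.float32)
    A=np.radians(np.arange(-16,44,1.));w=lambda a:np.ptp(P@np.array([np.cos(a),np.sin(a)]))
    s=[w(a)+w(a+np.pi/3)+w(a+2*np.pi/3) for a in A];a=A[int(np.argmin(s))]
    N=[];m=[];W=[]
    for k in range(3):
        n=np.array([np.cos(a+k*np.pi/3),np.sin(a+k*np.pi/3)]);q=P@n;N.append(n);m.append((q.max()+q.min())/2);W.append(round(float(np.ptp(q)),1))
    c=np.linalg.lstsq(np.array(N),np.array(m),rcond=None)[0]
    return np.degrees(a).round(1),W,c.round(1),(np.array(N)@c-m).round(2)
E
python3 - <<'E'
from h import *
p=bot.camera_params("wrist");im=bot.capture("wrist");cv2.imwrite("pics/w4.png",im)
h=cv2.cvtColor(im,cv2.COLOR_BGR2HSV);u=proj(p,[501,177,66])[0].astype(int);print(u)
roi=np.zeros(im.shape[:2],np.uint8);roi[u[1]-45:u[1]+45,u[0]-45:u[0]+45]=255
for th in (85,100):
    b=cv2.inRange(h,np.array([95,60,th]),np.array([125,255,255]))&roi
    b=cv2.morphologyEx(b,cv2.MORPH_OPEN,np.ones((2,2)))
    c=cv2.convexHull(max(cv2.findContours(b,0,1)[0],key=len));print(hexa(plane(p,c.reshape(-1,2),66)[:,:2]))
lid=cv2.inRange(h,np.array([0,0,0]),np.array([180,255,45]))&roi
c=max(cv2.findContours(lid,0,1)[0],key=cv2.contourArea);print("lid",cv2.minEnclosingCircle(plane(p,c.reshape(-1,2),71)[:,:2].astype(np.float32)))
E
```

```text
time: 11.18
tool_pos: [527.2, -10.0, 238.8]
tcp_rot: [3.141, 0.0, 1.815]
contact_force: [0.6, -0.1, -0.4]
grip_width: 62.4
finger_force: 0.0
time: 12.02
tool_pos: [521.6, 116.5, 238.6]
tcp_rot: [3.142, 0.0, 1.813]
contact_force: [-0.1, 0.4, -0.4]
grip_width: 92.1
finger_force: 0.0
time: 12.85
tool_pos: [521.4, 117.6, 238.7]
tcp_rot: [3.141, 0.0, 1.815]
contact_force: [-0.4, -0.8, 0.3]
grip_width: 92.0
finger_force: 0.0
[313 150]
(np.float64(24.0), [10.4, 26.5, 28.2], array([487.4, 171. ]), array([ 1.08, -1.08,  1.08]))
(np.float64(24.0), [9.7, 26.0, 28.1], array([487.6, 171.1]), array([ 0.99, -0.99,  0.99]))
lid ((500.7858581542969, 176.97879028320312), 16.475658416748047)
```

View pics/w4.png

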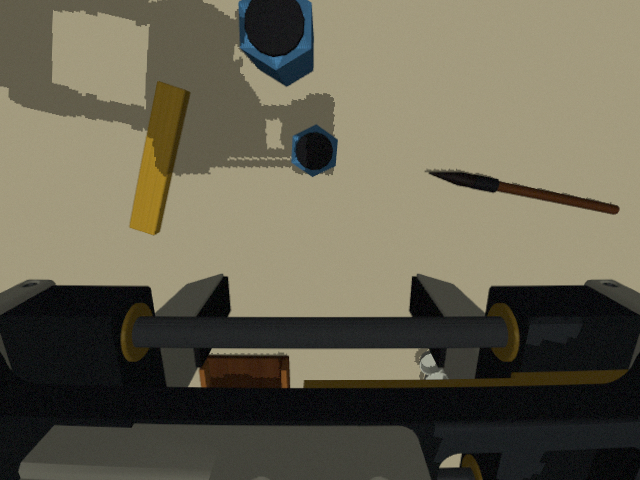

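The pot sits at (314,150), partly in shadow. The decoy is at (275,38), about 95 mm away, and the brush and paperweight are clear.

Run:
```python
from h import *
p=bot.camera_params("wrist");im=cv2.imread("pics/w4.png")
h=cv2.cvtColor(im,cv2.COLOR_BGR2HSV)
roi=np.zeros(im.shape[:2],np.uint8);roi[120:185,288:345]=255
print(h[150,270],h[168,300],h[150,333],h[165,330],h[135,325],h[176,330])
for s,v in((90,30),(110,30),(130,40)):
    b=cv2.inRange(h,np.array([90,s,v]),np.array([130,255,255]))&roi
    c=cv2.convexHull(max(cv2.findContours(b,0,1)[0],key=len));print(hexa(plane(p,c.reshape(-1,2),66)[:,:2]))
```

```text
[26 60 97] [102 105 102] [106 135  68] [104 139  68] [104 152  52] [ 25  57 160]
(np.float64(10.0), [39.4, 39.3, 39.4], array([500.8, 177.1]), array([-0.04,  0.04, -0.04]))
(np.float64(10.0), [39.4, 39.1, 39.1], array([501. , 177.1]), array([ 0.06, -0.06,  0.06]))
(np.float64(10.0), [39.0, 38.8, 39.1], array([501.1, 177. ]), array([-0.04,  0.04, -0.04]))
```

```bash
python3 -m pendant '[[[-0.34,1,0],[0,0,-0.58],1],[[-0.34,0.98,0],[0,0,0],1],[[0,0,-1],[0,0,0],1],[[0,0,-1],[0,0,0],1],[[0,0,-1],[0,0,0],1],[[0,0,-1],[0,0,0],1],[[0,0,-0.6],[0,0,0],1],[[0,0,0],[0,0,0],1],[[0,0,0],[0,0,0],1],[[0,0,0],[0,0,0],1]]'
```

```text
time: 13.73
tool_pos: [501.9, 177.2, 101.9]
tcp_rot: [3.139, -0.0, 1.745]
contact_force: [-0.2, -0.9, 0.3]
grip_width: 91.9
finger_force: 0.0
```

```bash
python3 -m pendant '[[[-0.02,0,-0.8],[0,0,0],1],[[0,0,-0.7],[0,0,0],1],[[0,0,-0.4],[0,0,0],1],[[0,0,0],[0,0,0],1],[[0,0,0],[0,0,0],1],[[0,0,0],[0,0,0],-1],[[0,0,0],[0,0,0],-1],[[0,0,0],[0,0,0],-1],[[0,0,0],[0,0,0],-1],[[0,0,0],[0,0,0],-1]]'; python3 -m pendant '[[[0,0,0],[0,0,0],-1],[[0,0,0],[0,0,0],-1],[[0,0,0],[0,0,0],-1],[[0,0,0],[0,0,0],-1],[[0,0,0],[0,0,0],-1],[[0,0,0],[0,0,0],-1],[[0,0,0],[0,0,0],-1],[[0,0,0],[0,0,0],-1],[[0,0,0],[0,0,0],-1],[[0,0,0],[0,0,0],-1]]'
```

```text
time: 14.57
tool_pos: [500.6, 177.1, 44.1]
tcp_rot: [3.141, -0.0, 1.745]
contact_force: [0.0, 0.6, 0.6]
grip_width: 63.2
finger_force: 0.0
time: 15.4
tool_pos: [500.4, 177.0, 43.6]
tcp_rot: [3.141, -0.0, 1.745]
contact_force: [-0.0, 0.4, -0.8]
grip_width: 39.8
finger_force: 30.0
```

```bash
python3 -m pendant '[[[0,0,0.5],[0,0,0],-1],[[0,0,1],[0,0,0],-1],[[0,0,1],[0,0,0],-1],[[0,-0.5,0.7],[0,0,0],-1],[[0.05,-1,0],[0,0,0],-1],[[0.05,-1,0],[0,0,0],-1],[[0.05,-1,0],[0,0,0],-1],[[0.05,-1,0],[0,0,0],-1],[[0.05,-1,0],[0,0,0.44],-1],[[0.03,-1,0],[0,0,0.44],-1]]'; python3 -m pendant '[[[0,-1,0],[0,0,0],-1],[[0,-1,0],[0,0,0],-1],[[0,-1,0],[0,0,0],-1],[[0,-1,0],[0,0,0],-1],[[0,-1,0],[0,0,0],-1],[[0,-1,0],[0,0,0],-1],[[0,-0.9,0],[0,0,0],-1],[[0,-0.6,0],[0,0,0],-1],[[0,0,0],[0,0,0],-1],[[0,0,0],[0,0,0],-1]]'; python3 -m pendant '[[[0,0,0],[0,0,0],-1],[[0,0,0],[0,0,0],-1],[[0,0,0],[0,0,0],-1],[[0,0,0],[0,0,0],-1],[[0,0,0],[0,0,0],-1],[[0,0,0],[0,0,0],-1],[[0,0,0],[0,0,0],-1],[[0,0,0],[0,0,0],-1],[[0,0,0],[0,0,0],-1],[[0,0,0],[0,0,0],-1]]'
```

```text
time: 16.23
tool_pos: [508.2, -19.3, 139.4]
tcp_rot: [-3.141, -0.0, 1.853]
contact_force: [0.6, 0.4, -1.7]
grip_width: 39.7
finger_force: 30.0
time: 17.07
tool_pos: [508.1, -243.4, 139.0]
tcp_rot: [-3.141, -0.001, 1.849]
contact_force: [0.4, 1.1, -1.9]
grip_width: 40.1
finger_force: 30.0
time: 17.9
tool_pos: [508.8, -243.0, 139.6]
tcp_rot: [3.142, -0.0, 1.851]
contact_force: [-0.3, -0.1, -1.3]
grip_width: 40.1
finger_force: 30.0
```

```bash
python3 -m pendant '[[[0,0,-0.6],[0,0,0],-1],[[0,0,-0.6],[0,0,0],-1],[[0,0,-0.5],[0,0,0],-1],[[0,0,-0.35],[0,0,0],-1],[[0,0,-0.17],[0,0,0],-1],[[0,0,0],[0,0,0],-1],[[0,0,0],[0,0,0],-1],[[0,0,0],[0,0,0],-1],[[0,0,0],[0,0,0],-1],[[0,0,0],[0,0,0],-1]]'; python3 -m pendant '[[[0,0,-0.05],[0,0,0],-1],[[0,0,-0.05],[0,0,0],-1],[[0,0,-0.05],[0,0,0],-1],[[0,0,0],[0,0,0],-1],[[0,0,0],[0,0,0],-1],[[0,0,0],[0,0,0],-1],[[0,0,0],[0,0,0],-1],[[0,0,0],[0,0,0],-1],[[0,0,0],[0,0,0],-1],[[0,0,0],[0,0,0],-1]]'
```

```text
time: 18.73
tool_pos: [509.1, -243.2, 73.8]
tcp_rot: [3.141, 0.001, 1.851]
contact_force: [0.6, 0.1, -1.9]
grip_width: 39.7
finger_force: 30.0
time: 19.57
tool_pos: [508.8, -243.0, 68.6]
tcp_rot: [3.141, 0.0, 1.851]
contact_force: [0.2, -0.4, -1.8]
grip_width: 39.7
finger_force: 30.0
```

```bash
python3 -m pendant '[[[0,0,-0.04],[0,0,0],-1],[[0,0,-0.03],[0,0,0],-1],[[0,0,0],[0,0,0],-1],[[0,0,0],[0,0,0],-1],[[0,0,0],[0,0,0],-1],[[0,0,0],[0,0,0],-1],[[0,0,0],[0,0,0],-1],[[0,0,0],[0,0,0],-1],[[0,0,0],[0,0,0],-1],[[0,0,0],[0,0,0],-1]]'
```

```text
time: 20.4
tool_pos: [508.8, -243.0, 66.5]
tcp_rot: [3.141, 0.0, 1.851]
contact_force: [0.4, 0.2, -1.5]
grip_width: 40.1
finger_force: 30.0
```

```bash
python3 -m pendant '[[[0,0,-0.03],[0,0,0],-1],[[0,0,-0.03],[0,0,0],-1],[[0,0,-0.03],[0,0,0],-1],[[0,0,0],[0,0,0],-1],[[0,0,0],[0,0,0],-1],[[0,0,0],[0,0,0],-1],[[0,0,0],[0,0,0],-1],[[0,0,0],[0,0,0],-1],[[0,0,0],[0,0,0],-1],[[0,0,0],[0,0,0],-1]]'
```

```text
time: 21.23
tool_pos: [508.8, -243.0, 63.8]
tcp_rot: [3.141, 0.0, 1.851]
contact_force: [0.5, -0.5, -2.0]
grip_width: 39.6
finger_force: 30.0
```

```bash
python3 -m pendant '[[[0,0,-0.03],[0,0,0],-1],[[0,0,-0.03],[0,0,0],-1],[[0,0,-0.03],[0,0,0],-1],[[0,0,0],[0,0,0],-1],[[0,0,0],[0,0,0],-1],[[0,0,0],[0,0,0],-1],[[0,0,0],[0,0,0],-1],[[0,0,0],[0,0,0],-1],[[0,0,0],[0,0,0],-1],[[0,0,0],[0,0,0],-1]]'
```

```text
time: 22.07
tool_pos: [508.8, -243.0, 61.1]
tcp_rot: [3.142, 0.0, 1.851]
contact_force: [0.5, -0.0, -0.8]
grip_width: 40.0
finger_force: 30.0
```

```bash
python3 -m pendant '[[[0,0,-0.03],[0,0,0],-1],[[0,0,-0.03],[0,0,0],-1],[[0,0,-0.03],[0,0,0],-1],[[0,0,0],[0,0,0],-1],[[0,0,0],[0,0,0],-1],[[0,0,0],[0,0,0],-1],[[0,0,0],[0,0,0],-1],[[0,0,0],[0,0,0],-1],[[0,0,0],[0,0,0],-1],[[0,0,0],[0,0,0],-1]]'
```

```text
time: 22.9
tool_pos: [508.8, -243.0, 58.4]
tcp_rot: [3.141, 0.0, 1.851]
contact_force: [0.7, 0.2, -1.7]
grip_width: 40.1
finger_force: 30.0
```

```bash
python3 -m pendant '[[[0,0,-0.03],[0,0,0],-1],[[0,0,-0.03],[0,0,0],-1],[[0,0,-0.03],[0,0,0],-1],[[0,0,0],[0,0,0],-1],[[0,0,0],[0,0,0],-1],[[0,0,0],[0,0,0],-1],[[0,0,0],[0,0,0],-1],[[0,0,0],[0,0,0],-1],[[0,0,0],[0,0,0],-1],[[0,0,0],[0,0,0],-1]]'
```

```text
time: 23.73
tool_pos: [508.8, -243.0, 55.7]
tcp_rot: [3.141, 0.0, 1.851]
contact_force: [-0.5, -0.0, -2.7]
grip_width: 39.7
finger_force: 30.0
```

```bash
python3 -m pendant '[[[0,0,-0.03],[0,0,0],-1],[[0,0,0],[0,0,0],-1],[[0,0,0],[0,0,0],-1],[[0,0,0],[0,0,0],-1],[[0,0,0],[0,0,0],-1],[[0,0,0],[0,0,0],-1],[[0,0,0],[0,0,0],-1],[[0,0,0],[0,0,0],-1],[[0,0,0],[0,0,0],-1],[[0,0,0],[0,0,0],-1]]'
```

```text
time: 24.57
tool_pos: [508.9, -243.0, 54.8]
tcp_rot: [3.141, 0.0, 1.851]
contact_force: [-0.4, 0.5, 1.5]
grip_width: 39.8
finger_force: 30.0
```

The pot is on the floor at the expected height, so I'll release and retreat.

```bash
python3 -m pendant '[[[0,0,0],[0,0,0],1],[[0,0,0],[0,0,0],1],[[0,0,0],[0,0,0],1],[[0,0,0],[0,0,0],1],[[0,0,0],[0,0,0],1],[[0,0,0],[0,0,0],1],[[0,0,0],[0,0,0],1],[[0,0,0],[0,0,0],1],[[0,0,0],[0,0,0],1],[[0,0,0],[0,0,0],1]]'; python3 -m pendant '[[[0,0,0.3],[0,0,0],1],[[0,0,0.6],[0,0,0],1],[[0,0,1],[0,0,0],1],[[0,0,1],[0,0,0],1],[[0,0,1],[0,0,0],1],[[0.2,-0.8,1],[0,0,0],1],[[0.2,-0.8,1],[0,0,0],1],[[0.1,-0.4,0.1],[0,0,0],1],[[0,0,0],[0,0,0],1],[[0,0,0],[0,0,0],1]]'; python3 -m pendant '[[[0,0,0],[0,0,0],1],[[0,0,0],[0,0,0],1],[[0,0,0],[0,0,0],1],[[0,0,0],[0,0,0],1],[[0,0,0],[0,0,0],1],[[0,0,0],[0,0,0],1],[[0,0,0],[0,0,0],1],[[0,0,0],[0,0,0],1],[[0,0,0],[0,0,0],1],[[0,0,0],[0,0,0],1]]'
python3 - <<'E'
from h import *
s=cv2.resize(bot.capture("side")[215:345,250:380],(400,400),interpolation=0)
w=cv2.resize(bot.capture("wrist"),(400,300));w=np.vstack([w,np.zeros((100,400,3),np.uint8)])
cv2.imwrite("pics/f1.png",np.hstack([s,w]))
E
```

```text
time: 25.4
tool_pos: [508.8, -243.0, 54.7]
tcp_rot: [3.142, 0.0, 1.851]
contact_force: [0.6, -0.4, -0.6]
grip_width: 92.0
finger_force: 0.0
time: 26.23
tool_pos: [523.4, -303.0, 234.8]
tcp_rot: [3.142, -0.0, 1.85]
contact_force: [-1.0, 0.3, -0.8]
grip_width: 92.0
finger_force: 0.0
time: 27.07
tool_pos: [523.8, -303.0, 234.8]
tcp_rot: [3.141, 0.0, 1.851]
contact_force: [-0.4, -0.0, 0.2]
grip_width: 92.1
finger_force: 0.0
```

View pics/f1.png

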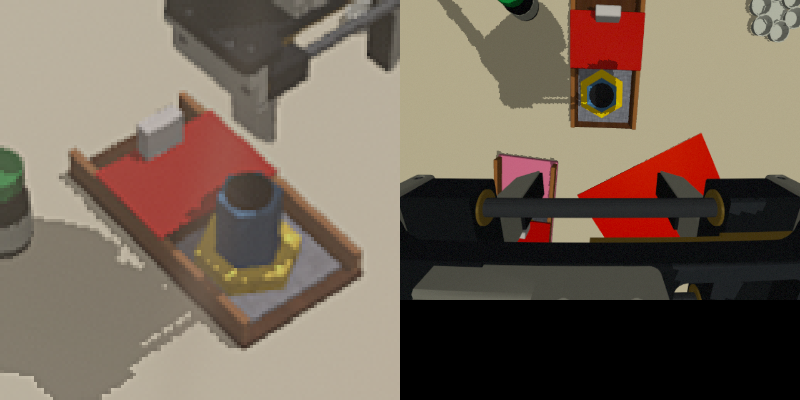

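The pot stands upright inside the collar, at about (248,235) in the side crop and (602,95) in the wrist view. The cover is at its stop and the robot is clear.

```bash
python3 -c "
from plant import bot
print(bot.close_job())"
```

```text
the job is handed in; nothing more can be done
None
```

The job is handed in: the red cover is open against its stop, and the blue ink pot stands upright in the yellow collar's pocket, fully home and released. The bystanders were left untouched, and it took about 27 s of the 72 s.

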